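# Start the flow-cell pump from its control pad

### The job

Start the flow-cell pump with its control pad, using only your fingertips: first tip the rocker switch fully over by pressing its raised half, then press the round key fully in, then press the long bar key fully down and keep it held. The program finishes while the bar key is still held down. Leave the square key unpressed, press nothing before its turn, and do not shift or lift the small things standing around the pad.

Things in the scene. Friction and masses are not known exactly. Their poses are not given: they have to be found in the camera images.
- pad: Fixed black control pad on the table, a flat plate 150 x 150 mm, 18 mm thick, origin at the centre of its underside. Its short cable stub (24 mm) sticks out on its +x side. Four grey modules sit on it in a 2 x 2 grid, centres at x, y = +-33 mm of the pad; which module is in which place varies.
- rocker_module: Fixed grey module 60 x 60 x 12 mm with the rocker switch, same yaw as the pad; origin at the centre of its underside, 18 mm above the table. The white rocker, two flat halves of 27 mm (x) by 26 mm (y) that form a shallow V, tips about an axis along the module's y, 21 mm above the origin. Two cheeks 4 mm thick and 12 mm long hold the axle at y = +-16 mm and reach 24 mm above the origin. It starts with its +x half raised.
- rocker_up_half (a point): Point on the rocker's upper face, 18 mm from the axle towards the module's +x, on the half that starts raised: press it straight down here. It goes down 6 to 7 mm, until this half lies level, 23.5 mm above the module's origin; then it stops hard.
- rocker (a joint): Angle of the rocker, rad: -0.2 to -0.15 at the start (the +x half is up), +0.2 fully over (the +x half is down and level). No spring: friction of 0.04 N m (about 2.5 N at the press point) keeps it where it is left.
- round_module: Fixed grey module 60 x 60 x 12 mm with the round key at its centre; origin at the centre of its underside, axes along the pad's.
- round_key_top (a point): Centre of the top of the white round key, 26 mm across, standing 14 mm proud of its module (44 mm above the table) at the start.
- round_key (a joint): Travel of the round key, m: 0 out, 0.007 fully in, straight down. It latches: no spring, it stays where it is pushed. It takes 3 N to move; at the end of its travel it stops hard.
- square_module: Fixed grey module 60 x 60 x 12 mm with the square key at its centre; origin at the centre of its underside, axes along the pad's.
- square_key_top (a point): Centre of the top of the white square key, 27 x 27 mm, standing 14 mm proud of its module at the start. Not to be pressed.
- square_key (a joint): Travel of the square key, m: 0 out (must stay so), 0.007 fully in, moves like the round key.
- bar_module: Fixed grey module 60 x 60 x 12 mm with the long bar key at its centre; origin at the centre of its underside, axes along the pad's.
- bar_key_top (a point): Centre of the top of the white bar key, 17 mm (x) by 48 mm (y), standing 14 mm proud of its module (44 mm above the table) when up.
- bar_key (a joint): Travel of the bar key, m: 0 up, 0.006 fully down, straight down. A spring lifts it again: 2 N to start, 5 N when fully down, where it stops hard.
- vial: Loose small tube with a red cap, 13 mm across, 45 mm tall, upright beside the pad's +y side; origin at the centre of its foot. Leave it alone.
- clock: Loose white bench timer, 23 x 58 x 60 mm (x, y, z), upright behind the pad's +x side; origin under its foot. Leave it alone.
- chip: Loose flat flow cell, 26 x 76 x 8 mm, lying beside the pad's -y side, its long side along the pad's edge; origin at the centre of its underside. Leave it alone.

How it is judged (in metres and radians):
On the way, in this order (a step that is already met when the one before it is completed fails the run):
1. the rocker is tipped over (past +0.13 rad) (value of joint rocker above 0.13 rad), for 0.2 s.
2. the round key is pressed in (past 5 mm) (value of joint round_key above 0.005 m), for 0.2 s.
3. the bar key is pressed down (past 4 mm) (value of joint bar_key above 0.004 m), for 0.2 s.
At the end, for the whole second after the job is handed in: The rocker is past +0.13 rad, the round key is at least 5 mm in, the square key less than 2 mm in, the fingers hold the bar key at least 4 mm down (pressing with more than 1.5 N), and the vial, timer and flow cell are within 20 mm of where they stood and not tipped (value of joint rocker above 0.13 rad and value of joint round_key above 0.005 m and value of joint square_key below 0.002 m and value of joint bar_key above 0.004 m and contact force between the fingers and bar_module above 1.5 N and distance of each of vial, clock, chip from where it was at the start of the episode below 0.02 m and angle between each of vial, clock, chip's own z axis and vertical below 0.3 rad); the arm keeps its last pose, push and grip.
It fails at once if the square key is pressed (value of joint square_key above 0.002 m).
It fails at once if the round key is pressed before the rocker is over (value of joint round_key above 0.0025 m and value of joint rocker below 0.1 rad).
It fails at once if the bar key is pressed before the rocker is over and the round key is in (value of joint bar_key above 0.002 m and (value of joint rocker below 0.1 rad or value of joint round_key below 0.0045 m)).
It fails at once if the vial, timer or flow cell is shifted, lifted or tipped (distance of any of vial, clock, chip from where it was at the start of the episode above 0.02 m or angle between any of vial, clock, chip's own z axis and vertical above 0.3 rad).
It also fails if it takes over 32 s, if anything falls off the work surface, if the arm or the gripper's body presses on something with over 40 N, if the wrist force passes 120 N, or if a joint passes its speed limit or range.

### The arm

A 6-joint arm with a two-finger parallel gripper is mounted at the origin on a cart in front of the work surface, level with it; the furniture and walls round the work are solid. World frame = base frame: x ahead of the robot, y to its left, z up, the work surface at z = 0. Lengths are in mm, angles in rad, forces in N, time in s.
With the tool pointing down it reaches from about 150 to 775 mm from the base axis. Payload 6.1 kg.
Tool frame: the origin (TCP) lies midway between the tips of the shut fingers; the grasp point (between the pads) lies 19 mm behind it; z points along the fingers, y is the line along which they close (so a half turn about z gives the same grasp; the last joint's range is limited). The gripper opens to 85 mm and grips with 20 to 120 N. Pads are 22 mm wide; open, the fingers measure 114 mm over their backs; the gripper's body (76 mm by 85 mm) begins 54 mm behind the grasp point. The pads swing forward as they close: fully open they stand 13 mm farther back than shut.
Start: joints at [-1.197, 0.126, -0.04, 1.405, 0, 1.571], TCP at [191.699, -488.733, 231.295] pointing down, gripper open.
Joint ranges: [-2.72, 2.72], [-0.95, 1.95], [-1.27, 1.35], [-1.78, 2.02], [-1.46, 1.47], [-3.14, 3.14]. Speed limits (rad/s): [2.39, 2.39, 3.01, 3.14, 3.14, 3.14].

### API

Orientations are given as a unit quaternion [x, y, z, w].
In Python, from bench import * gives the robot as it stands. The module is installed in compiled form; this text tells all that it offers.
- The arm moves only by the tool jog_arm, never from a script. Its argument "commands" is a list of rows, each a list of 3 entries, a list of its own where there are three numbers: the turn, a rotation vector about the tool's x, y, z in rad, then the shift along the tool's x, y, z in mm, then the opening, from 0 (shut) to 1 (fully open). A call has 1 to 20 rows; each row is the pose to reach, as a shift and turn from the pose commanded when the call began, along the tool's axes at that moment; what a row does not reach only later rows make up. A row lasts 1/10 s, in which the tool goes at most 50 mm and 8.59 degrees, less where a joint would pass 70% of its speed; a pose out of reach is approached as far as the arm can. A call with a gripper value outside its range is refused whole. The fingers move at their own pace and stop on an object; "squeeze" is the grip in N (left out, the last holds). Time passes only in rows, so rows that repeat a pose let the fingers close. It gives the time, the measured TCP pose, the force, the opening and the grip force at its end, in the units of the state.
- get_obs(): the state, without advancing time (a new reading comes with each control period).
- camera(name): name is "scene" or "top"; returns (picture, depth): 384x512x3 uint8, red, green, blue; 384x512 float32, mm along the optical axis (not along the pixel's ray), 0 where there is no reading.
- get_calibration(name): a dict with "K" (3x3 intrinsics, pixels), "rvec" (rotation vector, rad) and "tvec" (3), from world to camera coordinates, as OpenCV has them. Camera axes: x right, y down, z forward; pixel columns grow to the right and rows downward; lengths in mm; the calibration is good to about 2 mm. A picture is of the moment at which its call begins. get_calibration takes no time and is no camera call.
- finish_job(): hands the job in; it is judged then, once.
The state is a dict: "clock": time; "joint_positions": joint angles; "qd": joint speeds; "effort": joint torques, N m; "position": TCP position; "orientation": TCP orientation; "contact_force": force on the tool from outside, world axes, zero at the start; "torque": the same for the moment, N m; "grip_width": opening from 0.0 (shut) to 1.0 (fully open); "grip_force": force on a finger pad.
Only numpy, scipy, OpenCV 4.12 (cv2) and the standard library are available. Lean on these libraries where they do the work, as an engineer would, in place of code of your own. Each camera call takes 0.05 s, during which the arm holds its last target. There are 200 camera calls.

## Working session

There is one attempt and no reset: what is moved stays moved. The work goes in short steps, Python scripts to look and compute and a tool call to move; the robot and the scene stay as the last step left them, time stands still between calls to the robot, and variables do not carry over. Pictures are saved under pics/ and viewed, at most 10 in all, crops included, and the job is handed in when it is done.

Besides the shell and the picture viewer there is one more tool, called after "Call:" in YAML: its name, and indented under it one key for each argument. jog_arm: Moves the arm, as the interface text tells. Its arguments: {"type":"object","properties":{"commands":{"type":"array"},"squeeze":{"type":"number"}},"required":["commands"]}

```bash
mkdir -p pics; cat > h.py <<'E'
from bench import *
import numpy as np, cv2
from scipy.spatial.transform import Rotation as R
def cal(n):
    c=get_calibration(n); return np.array(c["K"],float),R.from_rotvec(np.ravel(c["rvec"])).as_matrix(),np.ravel(c["tvec"])
def ray(n,uv,z):
    K,Rm,t=cal(n); uv=np.atleast_2d(uv).astype(float)
    d=(np.linalg.inv(K)@np.c_[uv,np.ones(len(uv))].T).T@Rm; o=-Rm.T@t
    return o+d*((z-o[2])/d[:,2])[:,None]
def cloud(n,depth):
    K,Rm,t=cal(n); v,u=np.mgrid[:384,:512]
    p=np.stack([(u-K[0,2])/K[0,0]*depth,(v-K[1,2])/K[1,1]*depth,depth],-1)
    return (p-t)@Rm
E
python3 - <<'E'
from h import *
ims=[]
for n in("top","scene"):
    p,d=camera(n); np.savez(f"/tmp/{n}.npz",p=p,d=d); cv2.imwrite(f"pics/{n}1.png",p[:,:,::-1]); K,Rm,t=cal(n); print(n,K[0,0],-Rm.T@t)
print(get_obs())
E
```

```text
top 370.48632748699123 [422.28872798 325.44429678 898.10999769]
scene 387.2944755327983 [  1.62834899 858.14924917 404.59750779]
{'clock': 0.1, 'joint_positions': array([-1.19700408e+00,  1.26321587e-01, -4.04669212e-02,  1.40540698e+00,
       -1.26186446e-05,  1.57081408e+00]), 'qd': array([ 1.01161652e-05, -1.41606564e-03,  2.61864812e-03,  5.58032664e-04,
        1.50300047e-03,  2.15663816e-03]), 'effort': array([-5.21360271e-04, -4.36907172e+01,  3.53605270e+01,  1.37718284e-02,
       -1.89729022e-06,  1.55960812e-06]), 'position': array([ 191.57008217, -488.41990702,  230.62369603]), 'orientation': array([ 9.82587107e-01,  1.85801203e-01, -1.36194216e-04, -6.86222369e-04]), 'contact_force': array([ 0.07771574, -0.1012334 ,  0.09815349]), 'torque': array([-0.06008681, -0.01030757,  0.0455626 ]), 'grip_force': 0.0, 'grip_width': 1.002788554037041}
```

View pics/top1.png

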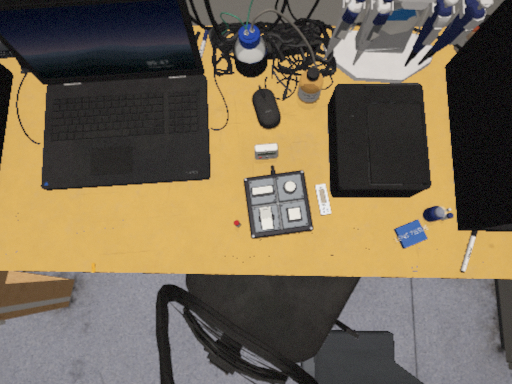

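View pics/scene1.png

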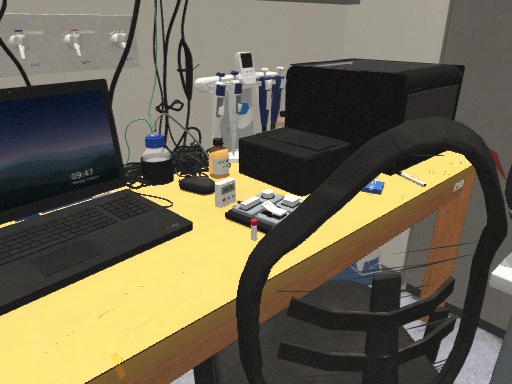

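The top view shows the pad at about (278,204) with its cable up (+x) at (272,170). The bar is at (262,190), round at (290,187), rocker at (266,217) and square at (294,214). The chip is at (323,199), the timer at (266,151) and the vial at (237,223). Next I locate the pad from the white parts.

```bash
python3 - <<'E'
from h import *
z=np.load("/tmp/top.npz"); p,d=z["p"],z["d"]
c=p[135:250,215:345]; cv2.imwrite("pics/crop1.png",cv2.resize(c[:,:,::-1],None,fx=6,fy=5.2,interpolation=cv2.INTER_CUBIC)[:598])
P=cloud("top",d)
# pad outline: dark/grey (non yellow) connected comp
hsv=cv2.cvtColor(p,cv2.COLOR_RGB2HSV)
m=(hsv[:,:,1]<110).astype(np.uint8); m[:165]=0; m[245:]=0;m[:,:240]=0;m[:,315:]=0
m=cv2.morphologyEx(m,cv2.MORPH_CLOSE,np.ones((5,5)));m=cv2.morphologyEx(m,cv2.MORPH_OPEN,np.ones((9,9)))
cs=max(cv2.findContours(m,0,1)[0],key=cv2.contourArea)[:,0]
w=ray("top",cs,14)[:,:2].astype(np.float32); print("pad",cv2.minAreaRect(w), "px",cs.min(0),cs.max(0))
wh=((p.min(2)>175)).astype(np.uint8)
for k,cc in enumerate(cv2.findContours(wh,0,1)[0]):
    x,y,ww,h=cv2.boundingRect(cc)
    if 240<x<340 and 140<y<245 and cv2.contourArea(cc)>8:
        w=ray("top",cc[:,0],44)[:,:2].astype(np.float32); r=cv2.minAreaRect(w)
        print((x,y,ww,h),[np.round(q,2) for q in r], np.round(P[y+h//2,x+ww//2]))
print(np.round(P[215,400:404],0),np.round(P[230,230],0))
E
```

```text
pad ((568.3800048828125, 297.2920837402344), (148.4567413330078, 146.8439483642578), 8.661349296569824) px [245 172] [311 236]
(288, 208, 13, 12) [array([540.2 , 259.24]), array([25.76, 26.59]), np.float64(8.15)] [539. 260.  44.]
(259, 206, 14, 24) [array([529.4 , 324.58]), array([52.32, 26.22]), np.float64(7.98)] [529. 324.  39.]
(252, 186, 21, 9) [array([595.33, 334.52]), array([15.61, 47.58]), np.float64(9.05)] [595. 335.  44.]
(315, 184, 16, 31) [array([575.43, 192.43]), array([72.5 , 25.67]), np.float64(10.4)] [582. 186.   4.]
(285, 181, 11, 10) [array([606.31, 268.84]), array([21.67, 23.57]), np.float64(0.75)] [605. 269.  46.]
(255, 143, 23, 9) [array([699.62, 326.66]), array([17.5 , 53.54]), np.float64(5.61)] [695. 327.  61.]
[[546.  -2.  -4.]
 [546.  -3.   1.]
 [546.  -6.  -1.]
 [546.  -9.  -2.]] [504. 411.  -0.]
```

View pics/crop1.png

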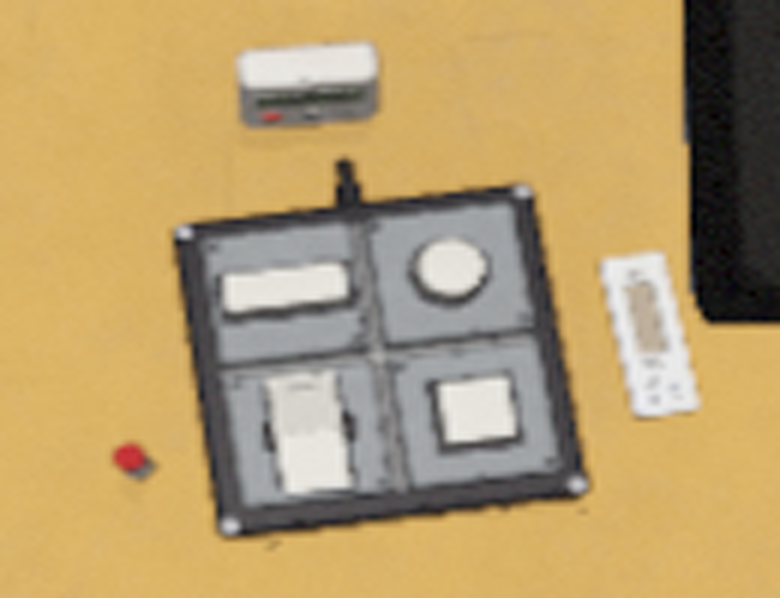

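The pad sits at about (568,297) with a yaw of about 8.6°. Before the transit I'll check obstacle heights, mainly the chair and the printer.

```bash
python3 - <<'E'
from h import *
z=np.load("/tmp/top.npz"); P=cloud("top",z["d"]); P[z["d"]==0]=np.nan
np.set_printoptions(linewidth=220)
X,Y,Z=P[...,0].ravel(),P[...,1].ravel(),P[...,2].ravel()
ok=~np.isnan(Z)
print("     y:",list(range(-700,701,100)))
for x in range(900,-200,-50):
    row=[]
    for y in range(-700,701,100):
        s=ok&(abs(X-x)<25)&(abs(Y-y)<50); row.append(int(Z[s].max()) if s.any() else -999)
    print(x,row)
E
```

```text
y: [-700, -600, -500, -400, -300, -200, -100, 0, 100, 200, 300, 400, 500, 600, 700]
900 [-999, -999, -999, -999, -999, -999, 282, 282, 280, 276, 86, 127, 270, 279, 286]
850 [-999, -999, -999, -999, -999, -999, 262, 113, 113, 113, 39, 32, 24, 25, 52]
800 [-999, -999, -999, -999, -999, -999, 251, 114, 114, 109, 36, 31, 25, 26, 26]
750 [-999, -999, -999, -999, -999, -999, 244, 113, 114, 110, 30, 10, 25, 27, 25]
700 [-999, -999, -999, -999, -999, -999, 235, 114, 114, 109, 62, 60, 26, 24, 26]
650 [-999, -999, -999, -999, -999, -999, 228, 114, 114, 109, 32, 19, 25, 25, 26]
600 [-999, -999, -999, -999, -999, -999, 222, 113, 113, 109, 46, 45, 23, 25, 24]
550 [-999, -999, -999, -999, -999, -999, 213, 15, 5, 47, 52, 32, 4, 5, 4]
500 [-999, -999, -999, -999, 3, 173, 204, 18, 4, 33, 45, 47, 4, 4, 4]
450 [-999, -999, -999, -999, 2, 13, 14, 18, 4, 4, 4, 4, 5, 4, 5]
400 [-999, -578, -722, -719, 2, 4, 12, 3, 3, 4, 5, 4, 4, 3, 3]
350 [-999, -580, -717, -716, -717, -717, -717, -280, -266, -266, -268, -265, 157, 97, -717]
300 [-999, -589, -714, -718, -716, -716, -718, -719, -267, -266, -266, -233, 224,
[... 155 characters left out ...]
 -275, -267, 105, 106, -116, -717, -718]
150 [-999, -617, -715, -714, -714, -622, -619, -617, -620, -2, 34, -115, -121, -719, -717]
100 [-721, -624, -718, -715, -717, -619, -202, -191, -188, -999, -999, -720, -721, -718, -717]
50 [-720, -629, -716, -716, -718, -624, -999, -999, -313, -616, -720, -718, -722, -717, -718]
0 [-718, -717, -718, -719, -716, -723, -999, -999, -495, -623, -717, -719, -718, -717, -714]
-50 [-722, -719, -721, -719, -723, -999, -999, -999, -999, -716, -717, -719, -718, -717, -718]
-100 [-999, -999, -999, -999, -999, -999, -999, -999, -999, -999, -999, -999, -999, -999, -999]
-150 [-999, -999, -999, -999, -999, -999, -999, -999, -999, -999, -999, -999, -999, -999, -999]
```

Call:
jog_arm:
  commands:
    - [[0,0,0.05],[30,-30,0],0]
    - [[0,0,0.1],[70,-70,0],0]
    - [[0,0,0.15],[105,-105,0],0]
    - [[0,0,0.2],[140,-140,0],0]
    - [[0,0,0.224],[175,-175,0],0]
    - [[0,0,0.224],[210,-210,0],0]
    - [[0,0,0.224],[245,-245,0],0]
    - [[0,0,0.224],[280,-280,0],0]
    - [[0,0,0.224],[315,-315,0],0]
    - [[0,0,0.224],[350,-350,0],0]
    - [[0,0,0.224],[385,-385,0],0]
    - [[0,0,0.224],[420,-420,0],0]
    - [[0,0,0.224],[455,-455,0],0]
    - [[0,0,0.224],[490,-490,0],0]
    - [[0,0,0.224],[525,-525,0],0]
    - [[0,0,0.224],[560,-560,0],0]
    - [[0,0,0.224],[590,-590,0],0]
    - [[0,0,0.224],[615,-613,0],0]
    - [[0,0,0.224],[631,-629,0],0]
    - [[0,0,0.224],[631,-629,0],0]
  squeeze: 60

```text
clock: 2.1
position: [560.5, 139.6, 230.6]
orientation: [0.993, 0.113, -0.003, -0.018]
contact_force: [0.2, 0.2, -0.5]
grip_width: -0.0
grip_force: 0.0
```

Call:
jog_arm:
  commands:
    - [[0,0,0],[0,0,0],0]
    - [[0,0,0],[0,0,0],0]

```text
clock: 2.3
position: [559.6, 139.2, 231.0]
orientation: [0.993, 0.113, -0.003, -0.018]
contact_force: [0.4, 0.0, 0.0]
grip_width: -0.001
grip_force: 0.0
```

```bash
cat >> h.py <<'E'
YAW=0.150; C=np.array([568.,297.])
def go(px,py,z,yaw=YAW):
    o=get_obs(); r=R.from_quat(o["orientation"]); 
    M=np.array([[np.cos(yaw),np.sin(yaw),0],[np.sin(yaw),-np.cos(yaw),0],[0,0,-1]])
    w=np.r_[C+M[:2,0]*px-M[:2,1]*py,z]
    print("t",o["clock"],"pos",o["position"].round(1),"target",w.round(1),"turn",(r.inv()*R.from_matrix(M)).as_rotvec().round(4),"shift",r.inv().apply(w-o["position"]).round(1),"F",o["contact_force"].round(1),"q",o["joint_positions"].round(2))
E
python3 -c "
from h import *
go(-14,33,230)"
```

```text
t 2.3 pos [559.6 139.2 231. ] target [549.2 327.5 230. ] turn [-0.0365  0.0039  0.076 ] shift [  32.1 -185.7    7.7] F [0.4 0.  0. ] q [0.23 0.23 0.08 1.43 0.04 3.14]
```

Call:
jog_arm:
  commands:
    - [[0,0,-0.14],[0,0,0],0]
    - [[0,0,-0.28],[0,0,0],0]
    - [[0,0,-0.42],[5,-20,0],0]
    - [[0,0,-0.56],[8,-40,0],0]
    - [[0,0,-0.7],[10,-60,0],0]
    - [[0,0,-0.84],[14,-80,2],0]
    - [[0,0,-0.98],[18,-100,4],0]
    - [[0,0,-1.12],[21,-120,4],0]
    - [[0,0,-1.26],[24,-140,5],0]
    - [[0,0,-1.4],[28,-160,6],0]
    - [[0,0,-1.54],[32,-175,7],0]
    - [[0,0,-1.68],[32,-186,8],0]
    - [[0,0,-1.82],[32,-186,8],0]
    - [[0,0,-1.96],[32,-186,8],0]
    - [[0,0,-2.1],[32,-186,8],0]
    - [[0,0,-2.24],[32,-186,8],0]
    - [[0,0,-2.38],[32,-186,8],0]
    - [[0,0,-2.52],[32,-186,8],0]
    - [[0,0,-2.66],[32,-186,8],0]
    - [[0,0,-2.8],[32,-186,8],0]

```text
clock: 4.3
position: [548.8, 327.4, 230.6]
orientation: [0.055, 0.998, 0.017, -0.006]
contact_force: [0.7, 0.6, -0.0]
grip_width: 0.003
grip_force: 0.0
```

```bash
sed -i 's/^YAW=0.150/YAW=0.150+np.pi/; s/C+M\[:2,0\]\*px-M\[:2,1\]\*py/C-M[:2,0]*px+M[:2,1]*py/' h.py
python3 -c "
from h import *
go(-14,33,90)"
```

```text
t 4.3 pos [548.8 327.4 230.6] target [549.2 327.5  90. ] turn [ 0.0357 -0.0088 -0.26  ] shift [ -2.3  -4.6 140.5] F [ 0.7  0.6 -0. ] q [0.52 0.34 0.23 1.45 0.04 0.63]
```

Call:
jog_arm:
  commands:
    - [[0.018,-0.004,-0.13],[-1,-2,10],0]
    - [[0.0357,-0.0088,-0.26],[-2.3,-4.6,35],0]
    - [[0.0357,-0.0088,-0.26],[-2.3,-4.6,70],0]
    - [[0.0357,-0.0088,-0.26],[-2.3,-4.6,105],0]
    - [[0.0357,-0.0088,-0.26],[-2.3,-4.6,130],0]
    - [[0.0357,-0.0088,-0.26],[-2.3,-4.6,140],0]
    - [[0.0357,-0.0088,-0.26],[-2.3,-4.6,140],0]
    - [[0.0357,-0.0088,-0.26],[-2.3,-4.6,140],0]

```text
clock: 5.1
position: [550.3, 328.2, 91.6]
orientation: [-0.072, 0.997, 0.0, 0.001]
contact_force: [1.5, 1.2, 0.6]
grip_width: -0.003
grip_force: 0.0
```

```bash
python3 -c "
from h import *
go(-14,33,60)
for n,(a,b,c,e) in dict(top=(150,250,215,345),scene=(130,260,190,330)).items():
    p,d=camera(n); cv2.imwrite(f'pics/{n}2.png',cv2.resize(p[a:b,c:e,::-1],None,fx=4.4,fy=4.4,interpolation=cv2.INTER_CUBIC))
"
```

```text
t 5.1 pos [550.3 328.2  91.6] target [549.2 327.5  60. ] turn [ 0.0006  0.0013 -0.0056] shift [ 1.2 -0.5 31.6] F [1.5 1.2 0.6] q [ 0.54  0.37 -0.03  1.17  0.    0.39]
```

View pics/scene2.png

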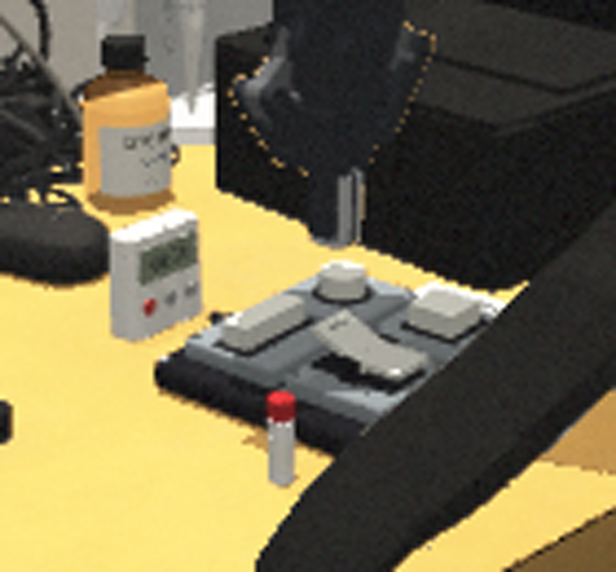

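The fingertip at crop (338,243) hangs above the raised rocker half, near (340,320). The rocker side toward the timer is the raised one, as expected. I'll go down carefully.

Call:
jog_arm:
  commands:
    - [[0,0,-0.005],[1,-0.5,15],0]
    - [[0,0,-0.005],[1,-0.5,32],0]
    - [[0,0,-0.005],[1,-0.5,38],0]
    - [[0,0,-0.005],[1,-0.5,41],0]
    - [[0,0,-0.005],[1,-0.5,44],0]
    - [[0,0,-0.005],[1,-0.5,46],0]
    - [[0,0,-0.005],[1,-0.5,48],0]
    - [[0,0,-0.005],[1,-0.5,48],0]

```text
clock: 6.0
position: [549.0, 327.6, 42.2]
orientation: [-0.075, 0.997, 0.0, -0.0]
contact_force: [1.7, 1.0, 2.4]
grip_width: 0.0
grip_force: 0.8
```

Call:
jog_arm:
  commands:
    - [[0,0,0],[0,0,1],0]
    - [[0,0,0],[0,0,2],0]
    - [[0,0,0],[0,0,2],0]

```text
clock: 6.3
position: [549.1, 327.6, 41.5]
orientation: [-0.075, 0.997, 0.0, 0.0]
contact_force: [-2.7, -0.2, 9.5]
grip_width: 0.002
grip_force: 4.7
```

Call:
jog_arm:
  commands:
    - [[0,0,0],[0,0,1],0]
    - [[0,0,0],[0,0,2],0]
    - [[0,0,0],[0,0,2],0]
    - [[0,0,0],[0,0,2],0]

```text
clock: 6.7
position: [549.2, 327.7, 41.3]
orientation: [-0.075, 0.997, 0.001, 0.001]
contact_force: [-5.3, -3.2, 19.2]
grip_width: -0.003
grip_force: 9.8
```

Hard stop reached at z of about 41.4, as expected. I'll retract and check the rocker.

Call:
jog_arm:
  commands:
    - [[0,0,0],[0,0,-15],0]
    - [[0,0,0],[0,0,-40],0]
    - [[0,0,0],[0,0,-50],0]
    - [[0,0,0],[0,0,-50],0]

```text
clock: 7.1
position: [549.5, 327.9, 89.4]
orientation: [-0.075, 0.997, 0.001, 0.001]
contact_force: [-0.2, 0.0, 0.4]
grip_width: -0.001
grip_force: 0.0
```

```bash
python3 -c "
from h import *
go(33,-33,90)
p,d=camera('scene'); cv2.imwrite('pics/scene3.png',cv2.resize(p[130:260,190:330,::-1],None,fx=4.4,fy=4.4,interpolation=cv2.INTER_CUBIC))
"
```

```text
t 7.1 pos [549.5 327.9  89.4] target [605.6 269.3  90. ] turn [ 0.001   0.0018 -0.0004] shift [-46.7 -66.3  -0.6] F [-0.2  0.   0.4] q [ 0.54  0.37 -0.04  1.16  0.    0.39]
```

View pics/scene3.png

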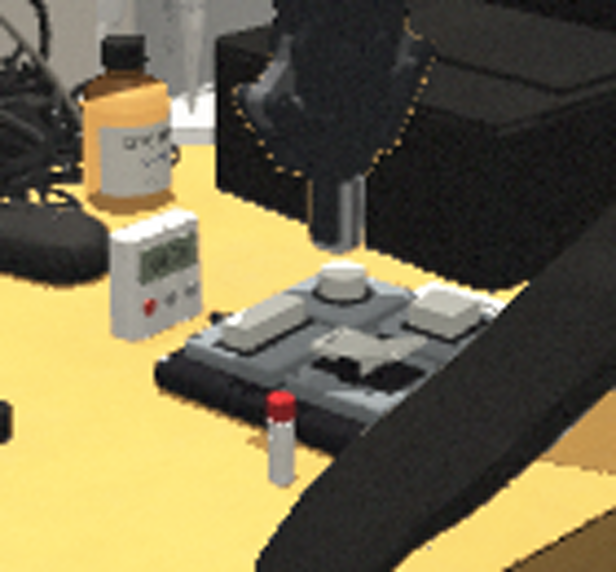

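The rocker is tipped over: the half at crop (340,345) is now level. Next is the round key.

Call:
jog_arm:
  commands:
    - [[0,0,0],[-15,-22,0],0]
    - [[0,0,0],[-32,-45,0],0]
    - [[0,0,0],[-46.5,-66,0],0]
    - [[0,0,0],[-46.5,-66,10],0]
    - [[0,0,0],[-46.5,-66,30],0]
    - [[0,0,0],[-46.5,-66,40],0]
    - [[0,0,0],[-46.5,-66,44],0]
    - [[0,0,0],[-46.5,-66,47],0]
    - [[0,0,0],[-46.5,-66,50],0]
    - [[0,0,0],[-46.5,-66,52],0]
    - [[0,0,0],[-46.5,-66,53],0]
    - [[0,0,0],[-46.5,-66,53],0]

```text
clock: 8.35
position: [604.7, 269.5, 37.0]
orientation: [-0.075, 0.997, 0.001, 0.001]
contact_force: [-4.8, -1.7, 10.2]
grip_width: -0.004
grip_force: 5.1
```

Call:
jog_arm:
  commands:
    - [[0,0,0],[0,0,1],0]
    - [[0,0,0],[0,0,2],0]
    - [[0,0,0],[0,0,2],0]
    - [[0,0,0],[0,0,2],0]

```text
clock: 8.75
position: [604.8, 269.6, 36.9]
orientation: [-0.075, 0.997, 0.001, 0.001]
contact_force: [-8.7, -3.1, 20.0]
grip_width: -0.001
grip_force: 10.1
```

Call:
jog_arm:
  commands:
    - [[0,0,0],[0,0,-15],0]
    - [[0,0,0],[0,0,-40],0]
    - [[0,0,0],[0,0,-50],0]
    - [[0,0,0],[0,0,-50],0]

```text
clock: 9.15
position: [606.1, 269.8, 85.2]
orientation: [-0.075, 0.997, 0.001, 0.002]
contact_force: [0.2, -0.2, -0.1]
grip_width: -0.0
grip_force: 0.0
```

```bash
python3 -c "
from h import *
go(33,33,90)
p,d=camera('scene'); cv2.imwrite('pics/scene4.png',cv2.resize(p[130:260,190:330,::-1],None,fx=4.4,fy=4.4,interpolation=cv2.INTER_CUBIC))
"
```

```text
t 9.15 pos [606.1 269.8  85.2] target [595.7 334.6  90. ] turn [ 0.0012  0.0039 -0.0004] shift [ 0.7 65.6 -4.7] F [ 0.2 -0.2 -0.1] q [0.42 0.42 0.02 1.17 0.   0.27]
```

View pics/scene4.png

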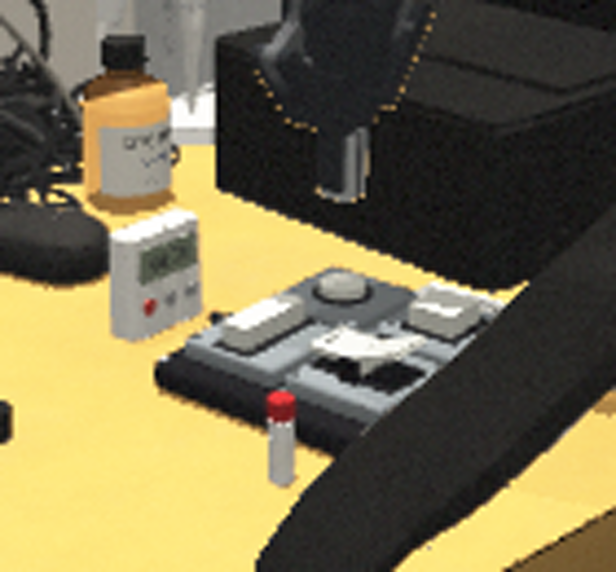

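The round key is in, visibly lower at crop (342,287). Now the bar.

Call:
jog_arm:
  commands:
    - [[0,0,0],[0,22,0],0]
    - [[0,0,0],[0,45,0],0]
    - [[0,0,0],[0.5,65.5,0],0]
    - [[0,0,0],[0.5,65.5,10],0]
    - [[0,0,0],[0.5,65.5,28],0]
    - [[0,0,0],[0.5,65.5,37],0]
    - [[0,0,0],[0.5,65.5,41],0]
    - [[0,0,0],[0.5,65.5,44],0]
    - [[0,0,0],[0.5,65.5,46],0]
    - [[0,0,0],[0.5,65.5,48],0]
    - [[0,0,0],[0.5,65.5,49],0]
    - [[0,0,0],[0.5,65.5,49],0]
    - [[0,0,0],[0.5,65.5,49],0]

```text
clock: 10.5
position: [594.3, 333.4, 37.9]
orientation: [-0.075, 0.997, 0.0, 0.001]
contact_force: [-9.2, -3.8, 19.8]
grip_width: -0.001
grip_force: 9.9
```

Call:
jog_arm:
  commands:
    - [[0,0,0],[0,0,0],0]
    - [[0,0,0],[0,0,0],0]
    - [[0,0,0],[0,0,0],0]
    - [[0,0,0],[0,0,0],0]
    - [[0,0,0],[0,0,0],0]

```text
clock: 11.0
position: [594.3, 333.4, 37.9]
orientation: [-0.075, 0.997, 0.0, 0.001]
contact_force: [-9.6, -4.2, 20.2]
grip_width: 0.003
grip_force: 9.9
```

```bash
python3 -c "
from h import *
go(33,33,38)
print(finish_job())"
```

```text
t 11.0 pos [594.3 333.4  37.9] target [595.7 334.6  38. ] turn [ 0.0007  0.0016 -0.0008] shift [-1.6  0.9 -0.1] F [-9.6 -4.2 20.2] q [0.51 0.47 0.   1.1  0.   0.36]
the job is handed in; nothing more can be done
None
```

I tipped the rocker over, pressed the round key in and handed the job in at 11.0 s with the bar key held fully down at about 20 N; the square key and the loose items were not touched, and no verdict was returned.

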